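# Hang the scarf hoop on the latching wardrobe hook

### The job

Lift the wooden hoop by its rim out of the slotted rack and hang it on the brass J-hook: press the rim down through the red spring keeper and seat it gently on the bottom of the hook before letting go, so that the keeper snaps shut above the rim. Do not drop it into the hook, do not force the hook (stay under about 13 N), keep the gripper itself off the hook and its stand, and leave the box, bottle and tin where they are.

Things in the scene. Friction and masses are not known exactly. Their poses are not given: they have to be found in the camera images.
- hoop: Flat pale-wood ring (a scarf hoop) with two small brass clips, 200 mm outer and 164 mm inner diameter (rim 18 mm wide radially), 12 mm thick, about 0.28 kg. Origin at the centre of the ring, its x axis is the ring's axis (normal to its plane). It starts upright in the rack's slot, its z axis up, top of the rim 212 mm above the work surface.
- rack: Dark wooden rack, fixed, foot 100 x 190 x 12 mm, with an upright slot 16 mm wide and 170 mm long between two 10 mm thick walls that reach 57 mm above the work surface. Origin at the centre of its underside; the slot runs along its y axis, the hoop's plane stands in the slot (hoop x axis = rack x axis).
- stand: Fixed steel stand. Origin at the foot of its 20 mm square grey post (260 mm tall), on the work surface. Foot plate 15 mm thick, x from -50 to 110 mm, y +-80 mm. A brass hook of 10 mm round bar, stiff and rigidly clamped, reaches from the post along the stand's -x axis (at y = 0) and ends in an upward-opening U mouth: inner faces at x = -103 (upturned tip) and -71 mm (stem).
- mouth (a point): Point on the stand's axes at x = -87 mm, y = 0, 235 mm high: middle of the hook's 32 mm wide mouth, at the NOMINAL seat height. The clamp was set by hand: the real seat (top of the bar at the mouth's bottom) is anywhere from 213 to 257 mm high and not measured; feel for it. The tip's top (leaning out to x = -117 mm) is 61 mm above the real seat, the stem's 55 mm.
- keeper (a joint): Red spring flap 26 x 10 x 4 mm across the mouth, hinged at the stem (stand x -68 mm) 50 mm above the real seat; free end 9 mm short of the tip. 0 = closed (level), 1.6 rad = down along the stem. The hoop's weight only dips it (under 0.6 rad); pushing the rim past it, mid-mouth, takes 5 to 8 N in all, then less; some 40 mm below first touch the flap springs back to 0 above the rim.
- gift_box: Orange lidded cardboard box, 94 x 104 x 65 mm, origin at the centre of its underside. Bystander.
- perfume: Amber glass bottle, 44 mm diameter, 100 mm tall, origin at the centre of its underside. Bystander.
- polish_tin: Flat dark tin, 70 mm diameter, 24 mm tall, origin at the centre of its underside. Bystander.
There are look-alikes about, which are no part of the job. Several things have the shape of the hoop; the one meant has the colours described above.

How it is judged:
By the outcome, as a careful person would: the job done as asked, in the order asked, and still so for the second after the job is handed in, with the robot touching nothing.
It also fails if it takes over 61 s, if anything falls off the work surface, if the arm or the gripper's body presses on something with over 40 N, if the wrist force passes 120 N, or if a joint passes its speed limit or range.

### The arm

A 7-joint arm with a two-finger parallel gripper is mounted at the origin on the work surface. World frame = base frame: x ahead of the robot, y to its left, z up, the work surface at z = 0. Lengths are in mm, angles in rad, forces in N, time in s.
With the tool pointing down it reaches from about 400 to 875 mm from the base axis. Payload 4.4 kg.
Tool frame: the origin (TCP) lies at the very end of the fingers, on their centre line; the grasp point (between the pads) lies ctrl.grip_point_offset behind it (ctrl.grip_point_offset is the distance from the TCP to the grasp point, in mm); z points along the fingers, y is the line along which they close (so a half turn about z gives the same grasp; the last joint's range is limited). The gripper opens to 85 mm and grips with 20 to 120 N. Pads are 22 mm wide; open, the fingers measure 114 mm over their backs; the gripper's body (76 mm by 85 mm) begins 54 mm behind the grasp point. The pads swing forward as they close: fully open they stand 13 mm farther back than shut.
Start: joints at [-1.236, 0.628, 0.038, 1.517, -0.027, 0.996, -0.02], TCP at [253.578, 598.512, 200.713] pointing down, gripper open.
Joint ranges: [-3.06, 3.06], [-0.37, 2.12], [-1.25, 1.32], [0.18, 2.47], [-1.1, 4.24], [0.23, 1.98], [-2.94, 2.94]. Speed limits (rad/s): [2.57, 2.57, 3.14, 3.14, 3.14, 3.14, 3.14].

### API

Orientations are given as [roll, pitch, yaw] about the fixed x, y, z axes, in that order (R = Rz(yaw) Ry(pitch) Rx(roll)).
In Python, from cell import read_state, cams, ctrl, models gives the robot as it stands. The module is installed in compiled form; this text tells all that it offers.
- The arm moves only by the shell command python3 -m creep 'ROWS'. ROWS is a JSON list that holds a single list of rows (three levels of brackets), with 1 to 12 rows, each of 7 numbers: dx, dy, dz in shares of the most that a row can go, 1 being 50 mm, then a rotation vector rx, ry, rz in rad, then the finger opening in mm; each row shifts and turns the commanded pose from where the row before left it, along the tool's axes as they then stand; what a row does not reach is not made up. A row lasts 1/10 s, in which the tool goes at most 50 mm and 0.15 rad, less where a joint would pass 70% of its speed; a pose out of reach is approached as far as the arm can. The fingers move at their own pace and stop on an object; the grip force is fixed at half the most. Time passes only in rows, so rows that do not move let the fingers close. It prints the time, the measured TCP pose, the force, the opening and the grip force at its end. Input that does not fit is refused with a message, and nothing moves.
- read_state(): the state, without advancing time (a new reading comes with each control period).
- cams.get_image(name): name is "scene" or "top"; returns (picture, depth): 420x560x3 uint8, blue, green, red; 420x560 float32, mm along the optical axis (not along the pixel's ray), 0 where there is no reading.
- cams.calibration(name): a dict with "fx", "fy", "cx", "cy" (pixels), "rvec" (rotation vector, rad) and "tvec" (3), from world to camera coordinates, as OpenCV has them. Camera axes: x right, y down, z forward; pixel columns grow to the right and rows downward; lengths in mm; the calibration is good to about 2 mm. A picture is of the moment at which its call begins. calibration takes no time and is no camera call.
- ctrl.finish_job(): hands the job in; it is judged then, once.
Trained networks look in the newest picture that a camera, given by its name, has taken for a name from the list of things; names that differ only in an ending like _2 or _b are one class to them, and where a whole thing is asked for, a point or a joint stands for the part that bears it (a point fixed in the world has none). Each returns a list of dicts, best first, with "confidence" (0 to 1); they miss things now and then, are a little off and sometimes report something else, mostly with a low value. They report only what shows in the picture. A call takes as long as a camera call. They do not tell look-alikes from the thing itself.
- models.search_frame(thing, camera): "extent" ([left, top, right, bottom] in pixels, round what is visible of it).
- models.mark_of(thing, camera): "position" ([column, row] in pixels: a listed point, or the origin of a listed thing).
The state is a dict: "clock": time; "qpos": joint angles; "qd": joint speeds; "tau": joint torques, N m; "eef_pos": TCP position; "tool_rot": TCP orientation; "force": force on the tool from outside, world axes, zero at the start; "torque": the same for the moment, N m; "width": finger opening in mm; "gripper_force": force on a finger pad.
Only numpy, scipy, OpenCV 4.12 (cv2) and the standard library are available. Lean on these libraries where they do the work, as an engineer would, in place of code of your own. Each camera call takes 0.05 s, during which the arm holds its last target. There are 200 camera calls.

## Working session

There is one attempt and no reset: what is moved stays moved. The work goes in short steps, Python scripts to look and compute and a shell command to move; the robot and the scene stay as the last step left them, time stands still between calls to the robot, and variables do not carry over. Pictures are saved under pics/ and viewed, at most 10 in all, crops included, and the job is handed in when it is done.

```bash
mkdir -p pics
cat > h.py <<'E'
import numpy as np, cv2
from cell import read_state, cams, ctrl, models
def deproj(cam,d,u,v,z=None):
    c=cams.calibration(cam);R=cv2.Rodrigues(np.array(c['rvec'],float))[0];t=np.array(c['tvec'],float).ravel()
    r=np.array([(u-c['cx'])/c['fx'],(v-c['cy'])/c['fy'],1.0])
    if z is not None:
        o=-R.T@t; w=R.T@r; return o+w*(z-o[2])/w[2]
    return R.T@(r*d-t)
def cloud(cam,d):
    c=cams.calibration(cam);R=cv2.Rodrigues(np.array(c['rvec'],float))[0];t=np.array(c['tvec'],float).ravel()
    v,u=np.mgrid[:d.shape[0],:d.shape[1]]
    p=np.stack([(u-c['cx'])/c['fx']*d,(v-c['cy'])/c['fy']*d,d],-1)
    return (p-t)@R
def proj(cam,p):
    c=cams.calibration(cam);K=np.array([[c['fx'],0,c['cx']],[0,c['fy'],c['cy']],[0,0,1]])
    return cv2.projectPoints(np.array(p,float).reshape(-1,1,3),np.array(c['rvec'],float),np.array(c['tvec'],float),K,None)[0].reshape(-1,2)
E
python3 - <<'E'
from h import *
print(ctrl.grip_point_offset)
s=read_state();print({k:np.round(v,3) for k,v in s.items()})
for n in('scene','top'):
    im,d=cams.get_image(n);cv2.imwrite(f'pics/{n}0.png',im);np.save(f'{n}0.npy',d)
    for th in('hoop','rack','stand','mouth','keeper'):
        for r in models.mark_of(th,n)[:4]:
            u,v=r['position'];z={'hoop':112,'rack':0,'stand':0,'mouth':235,'keeper':285}[th]
            print(n,th,round(r['confidence'],2),np.round([u,v]),np.round(deproj(n,0,u,v,z)))
E
```

```text
18.700000000000003
{'clock': np.float64(0.0), 'qpos': array([-1.236,  0.629,  0.038,  1.518, -0.027,  0.996, -0.02 ]), 'qd': array([-0.002, -0.   , -0.001,  0.001, -0.   , -0.001, -0.001]), 'tau': array([-1.0000e-03, -5.6339e+01,  1.2250e+00, -1.9346e+01,  1.1000e-02,
        1.0000e-02, -0.0000e+00]), 'eef_pos': array([253.306, 597.836, 199.757]), 'tool_rot': array([-3.14 ,  0.   ,  2.741]), 'force': array([ 0.465, -0.106,  0.321]), 'torque': array([ 0.013, -0.016, -0.015]), 'gripper_force': np.float64(0.0), 'width': np.float64(85.211)}
scene hoop 0.71 [407. 156.] [276. 337. 112.]
scene hoop 0.69 [358. 258.] [597. 233. 112.]
scene hoop 0.58 [368. 351.] [795. 268. 112.]
scene hoop 0.5 [267. 213.] [521.   9. 112.]
scene rack 0.91 [350. 275.] [593. 232.   0.]
scene rack 0.26 [356. 255.] [536. 241.   0.]
scene stand 0.96 [170. 254.] [ 620. -229.    0.]
scene mouth 0.74 [166. 173.] [ 534. -211.  235.]Traceback (most recent call last):
  File "<stdin>", line 7, in <module>
ValueError: it knows: gift_box, hoop, mouth, perfume, polish_tin, rack, stand
```

Run:
```python
from h import *
n='top'
im,d=cams.get_image(n);cv2.imwrite(f'pics/{n}0.png',im);np.save(f'{n}0.npy',d)
for n in ('top','scene'):
  if n=='scene': cams.get_image(n)
  for th in('hoop','rack','stand','mouth','gift_box','perfume','polish_tin'):
    if n=='scene' and th in('hoop','rack','stand','mouth'):continue
    for r in models.mark_of(th,n)[:4]:
            u,v=r['position'];z={'hoop':112,'mouth':235}.get(th,0)
            print(n,th,round(r['confidence'],2),np.round([u,v]),np.round(deproj(n,0,u,v,z)))
a=cv2.imread('pics/scene0.png');b=cv2.imread('pics/top0.png')
```

```text
top hoop 0.79 [204. 198.] [586. 227. 112.]
top hoop 0.63 [187. 118.] [793. 268. 112.]
top hoop 0.63 [158. 331.] [271. 336. 112.]
top rack 0.79 [210. 200.] [598. 228.   0.]
top stand 0.56 [373. 192.] [ 612. -219.    0.]
top mouth 0.6 [394. 214.] [ 521. -210.  235.]
top mouth 0.17 [208. 202.] [558. 198. 235.]
top gift_box 0.95 [289. 166.] [688.  11.   0.]
top perfume 0.47 [298. 252.] [452.  -9.   0.]
top polish_tin 0.66 [251. 290.] [355. 118.   0.]
scene gift_box 0.59 [256. 296.] [689.  12.   0.]
scene gift_box 0.54 [356. 258.] [542. 243.   0.]
scene perfume 0.9 [267. 211.] [449. -10.   0.]
```

View pics/scene0.png

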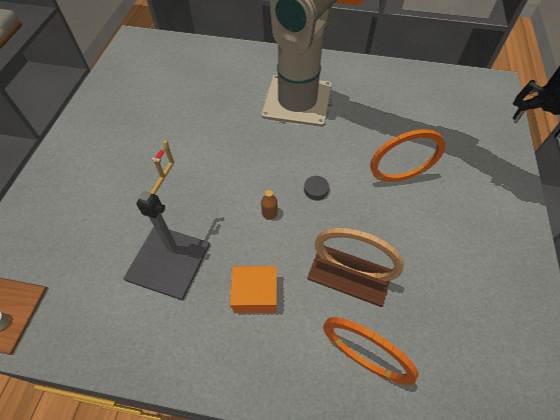

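View pics/top0.png

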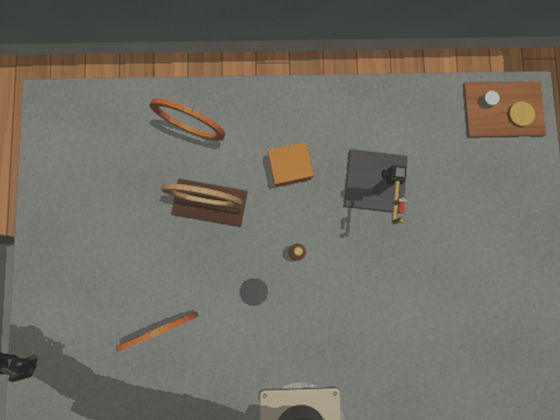

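Candidates for the hoop:
- the pale ring in the rack, at scene (358,255) / top (204,195)
- an orange ring at scene (408,156) / top (158,331)
- an orange ring at scene (370,350) / top (187,118)

By the description, the one I want is the pale one in the rack. The hook's mouth is at scene (165,160) / top (400,210). Next I'll measure these and take a close crop.

```bash
cat > meas.py <<'E'
from h import *
C={}
for n in('scene','top'):
    d=np.load(f'{n}0.npy');im=cv2.imread(f'pics/{n}0.png');P=cloud(n,d)
    ok=d>0;C[n]=(P,im,ok)
    b,g,r=[im[...,i].astype(int) for i in range(3)]
    # hoop: pts near rack, z>62
    m=ok&(abs(P[...,0]-595)<150)&(abs(P[...,1]-230)<130)&(P[...,2]>65)&(P[...,2]<230)
    q=P[m]; c=q.mean(0);ax=np.linalg.svd(q-c,full_matrices=False)[2]
    print(n,'hoop',m.sum(),c.round(1),'nrm',ax[2].round(3),'zmax',np.percentile(q[:,2],[98,100]).round(1))
    xy=q[:,:2];e=np.array([-ax[2][1],ax[2][0]]);e/=np.linalg.norm(e);s=xy@e;print('  extent along',np.percentile(s,[.5,99.5]).round(1),'center',(np.percentile(s,[.5,99.5]).mean()*e+ (c[:2]-(c[:2]@e)*e)).round(1),'e',e.round(3),np.degrees(np.arctan2(e[1],e[0])).round(1))
    # rack: low points
    m=ok&(abs(P[...,0]-595)<110)&(abs(P[...,1]-230)<130)&(P[...,2]>6)&(P[...,2]<60)
    if m.sum()>10: print('  rack rect',cv2.minAreaRect(P[m][:,:2].astype(np.float32)))
    # plate
    m=ok&(abs(P[...,0]-630)<140)&(abs(P[...,1]+200)<140)&(P[...,2]>8)&(P[...,2]<22)
    print('  plate',m.sum(),cv2.minAreaRect(P[m][:,:2].astype(np.float32)))
    m=ok&(abs(P[...,0]-600)<180)&(abs(P[...,1]+215)<120)&(P[...,2]>190)
    q=P[m];print('  hook z hist',np.histogram(q[:,2],np.arange(190,330,10))[0])
    o=np.argsort(q[:,0]);
    for lo in range(480,660,10):
        k=q[(q[:,0]>=lo)&(q[:,0]<lo+10)]
        if len(k):print('   x',lo,len(k),'y',k[:,1].min().round(),np.median(k[:,1]).round(),k[:,1].max().round(),'z',k[:,2].min().round(),k[:,2].max().round())
    m=ok&(r>130)&(g<60)&(b<70)&(abs(P[...,0]-540)<80)&(abs(P[...,1]+215)<60)
    print('  red',m.sum(),P[m].mean(0).round(1),P[m].min(0).round(),P[m].max(0).round())
im=cv2.imread('pics/scene0.png')
a=cv2.resize(im[225:310,300:410],None,fx=3.6,fy=3.6);b=cv2.resize(im[130:215,120:230],None,fx=3.6,fy=3.6,interpolation=cv2.INTER_CUBIC)
cv2.imwrite('pics/crop1.png',np.hstack([a,b]))
E
python3 meas.py
```

```text
scene hoop 1254 [598.  230.7 164.4] nrm [ 0.981 -0.196  0.018] zmax [213.  215.5]
  extent along [243.1 439.2] center [597.6 228.7] e [0.196 0.981] 78.7
  rack rect ((606.9598999023438, 221.99685668945312), (200.59898376464844, 143.2261199951172), 85.19091796875)
  plate 3510 ((643.6446533203125, -226.208251953125), (161.74142456054688, 160.5758056640625), 82.12126159667969)
  hook z hist [  5  21  46  74 126 308 101  81  31  31 112  22   0]
   x 490 2 y -205.0 -205.0 -204.0 z 301.0 304.0
   x 500 82 y -212.0 -205.0 -202.0 z 240.0 306.0
   x 510 51 y -212.0 -207.0 -203.0 z 236.0 288.0
   x 520 38 y -215.0 -208.0 -203.0 z 238.0 299.0
   x 530 43 y -218.0 -210.0 -206.0 z 239.0 298.0
   x 540 58 y -222.0 -209.0 -204.0 z 239.0 301.0
   x 550 84 y -218.0 -212.0 -207.0 z 239.0 300.0
   x 560 23 y -218.0 -213.0 -210.0 z 238.0 247.0
   x 570 21 y -221.0 -216.0 -212.0 z 240.0 246.0
   x 580 20 y -222.0 -216.0 -213.0 z 238.0 246.0
   x 590 15 y -224.0 -217.0 -205.0 z 226.0 248.0
   x 600 75 y -230.0 -210.0 -191.0 z 218.0 262.0
   x 610 137 y -239.0 -209.0 -190.0 z 190.0 263.0
   x 620 235 y -2
[... 658 characters left out ...]
41 y -210.0 -203.0 -202.0 z 237.0 306.0
   x 510 27 y -212.0 -207.0 -204.0 z 236.0 298.0
   x 520 45 y -215.0 -210.0 -205.0 z 240.0 299.0
   x 530 51 y -219.0 -211.0 -206.0 z 235.0 299.0
   x 540 57 y -220.0 -209.0 -205.0 z 238.0 301.0
   x 550 18 y -219.0 -214.0 -209.0 z 240.0 247.0
   x 560 21 y -220.0 -215.0 -211.0 z 239.0 245.0
   x 570 20 y -223.0 -216.0 -212.0 z 239.0 247.0
   x 580 23 y -224.0 -218.0 -213.0 z 238.0 247.0
   x 590 94 y -235.0 -217.0 -203.0 z 204.0 250.0
   x 600 109 y -238.0 -212.0 -191.0 z 212.0 265.0
   x 610 108 y -239.0 -212.0 -191.0 z 219.0 264.0
   x 620 52 y -240.0 -212.0 -193.0 z 214.0 260.0
  red 1 [ 537.9 -207.3  295.1] [ 538. -207.  295.] [ 538. -207.  295.]
```

View pics/crop1.png

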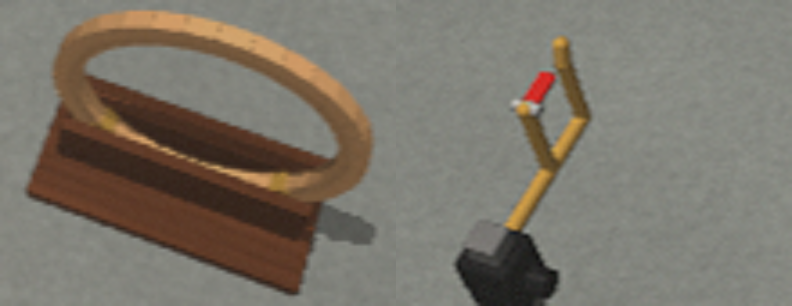

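The crop shows the pale ring with its two brass clips standing in the dark rack. The hook is empty and its red flap is closed at scene (160,155). I'll grip the rim about 30° off the top with the tool along the radius, so that the fingers stay clear of the mouth. First I'll refine the fits.

```bash
cat > fit.py <<'E'
from h import *
from scipy.optimize import least_squares
S={}
for n in('scene','top'):
    d=np.load(f'{n}0.npy');P=cloud(n,d);ok=d>0;S[n]=P[ok]
def sd(p,q):
    cx,cy,a,cz=p;n=np.array([np.cos(a),np.sin(a),0]);r=q-[cx,cy,cz];ax=r@n;rad=np.linalg.norm(r-np.outer(ax,n),axis=1)
    u=abs(ax)-6;v=abs(rad-91)-9;return np.where((u>0)|(v>0),np.hypot(np.maximum(u,0),np.maximum(v,0)),np.maximum(u,v))
for ks in(['scene'],['top'],['scene','top']):
    q=np.vstack([S[k] for k in ks]);q=q[(abs(q[:,0]-592)<60)&(abs(q[:,1]-228)<110)&(q[:,2]>66)&(q[:,2]<225)]
    f=least_squares(lambda p:sd(p,q),[592,228,-.195,112],loss='soft_l1',f_scale=2)
    print(ks,f.x.round(3),abs(f.fun).mean().round(2))
a=-0.141;X=np.array([np.cos(a),np.sin(a)]);Y=np.array([-X[1],X[0]]);O=np.array([613.9,-222])
for n in S:
    q=S[n];l=(q[:,:2]-O);q=np.c_[l@X,l@Y,q[:,2]]
    m=(q[:,0]<-50)&(q[:,0]>-140)&(abs(q[:,1])<20)&(q[:,2]>225);h=q[m]
    for nm,mm in(('tip',(h[:,0]<-98)&(h[:,2]>262)&(h[:,2]<290)),('stem',(h[:,0]>-80)&(h[:,2]>262)&(h[:,2]<288)),('tiptop',(h[:,0]<-100)&(h[:,2]>300))):
        k=h[mm];print(n,nm,len(k),np.percentile(k,[5,50,95],axis=0).round(1).tolist() if len(k) else '')
    b=q[(q[:,0]>-65)&(q[:,0]<-30)&(abs(q[:,1])<20)&(q[:,2]>225)];print(n,'bar',np.median(b,axis=0).round(1),b[:,2].max().round(1),np.polyfit(b[:,0],b[:,1],1).round(3))
    b=q[(abs(q[:,0]-30)<100)&(abs(q[:,1])<100)&(q[:,2]>9)&(q[:,2]<21)]
    print(n,'plate pct',np.percentile(b[:,:2],[1,99],axis=0).round(1).tolist())
E
python3 fit.py
```

```text
['scene'] [ 5.94255e+02  2.29229e+02 -1.97000e-01  1.13045e+02] 0.63
['top'] [ 5.91113e+02  2.29354e+02 -1.95000e-01  1.11840e+02] 0.86
['scene', 'top'] [ 5.93658e+02  2.29164e+02 -1.97000e-01  1.12622e+02] 1.03
scene tip 44 [[-109.3, -2.7, 263.8], [-105.2, 2.0, 276.4], [-103.5, 4.7, 287.7]]
scene stem 41 [[-67.4, -2.2, 262.6], [-63.0, 2.9, 276.3], [-61.4, 4.4, 285.8]]
scene tiptop 17 [[-116.3, -3.9, 300.9], [-111.9, 0.4, 303.4], [-107.6, 3.1, 305.4]]
scene bar [-61.4   1.2 246.3] 299.8 [-0.005  0.852]
scene plate pct [[-46.9, -77.7], [109.0, 79.1]]
top tip 19 [[-116.1, -0.4, 263.0], [-113.8, 3.0, 273.3], [-108.2, 3.8, 285.7]]
top stem 11 [[-74.3, 0.5, 263.8], [-72.4, 3.5, 270.8], [-67.5, 4.1, 280.6]]
top tiptop 20 [[-119.4, -3.6, 300.4], [-115.5, 0.1, 302.6], [-111.3, 3.2, 306.2]]
top bar [-4.700e+01  2.000e-01  2.427e+02] 247.2 [-0.031 -1.355]
top plate pct [[-52.6, -77.7], [104.8, 78.1]]
```

```bash
cat >> h.py <<'E'
from scipy.spatial.transform import Rotation as Ro
H=np.array([592.7,229.2,112.]);AH=-.197
M=np.array([526.4,-209.3]);AS=-.141
TH=np.radians(30)
def pose(c,a,back=0,th=TH):
    n=np.array([np.cos(a),np.sin(a),0]);t=np.array([-n[1],n[0],0])
    r=np.sin(th)*t+np.cos(th)*np.array([0,0,1.]);z=-r;x=np.cross(n,z)
    return np.array(c)+(91-18.7+back)*r, np.c_[x,n,z]
def delta(p,R):
    s=read_state();R0=Ro.from_euler('xyz',s['tool_rot']).as_matrix()
    w=Ro.from_matrix(R0.T@R).as_rotvec()
    print('rot',w.round(4),'shift now',(R0.T@(p-s['eef_pos'])).round(1),'shift after rot',(R.T@(p-s['eef_pos'])).round(1),'world',(p-s['eef_pos']).round(1))
E
python3 -c "
from h import *
delta(*pose(H,AH,90))"
```

```text
rot [ 0.3574 -0.4388  1.3335] shift now [-439.9 -128.3  -51.8] shift after rot [-211.8  404.8   62.4] world [ 355.  -289.7   51.8]
```

The rows are not in the units I measure in: shifts go in shares of 50 mm. I convert before sending: -5 mm is -0.1.

```bash
python3 -m creep '[[[0, 0, -0.1, 0.0357, -0.0439, 0.1333, 85], [0, 0, 0, 0.0357, -0.0439, 0.1333, 85], [0, 0, 0, 0.0357, -0.0439, 0.1333, 85], [0, 0, 0, 0.0357, -0.0439, 0.1333, 85], [0, 0, 0, 0.0357, -0.0439, 0.1333, 85], [0, 0, 0, 0.0357, -0.0439, 0.1333, 85], [0, 0, 0, 0.0357, -0.0439, 0.1333, 85], [0, 0, 0, 0.0357, -0.0439, 0.1333, 85], [0, 0, 0, 0.0357, -0.0439, 0.1333, 85], [0, 0, 0, 0.0357, -0.0439, 0.1333, 85]]]'; python3 -c "
from h import *
delta(*pose(H,AH,90));print(read_state()['qpos'])"
```

```text
clock: 1.85
eef_pos: [252.8, 599.0, 205.4]
tool_rot: [3.14, 0.525, 1.37]
force: [1.1, -0.0, 0.1]
width: 85.0
gripper_force: 0.0
rot [-0.0004  0.0017 -0.0034] shift now [-208.2  406.5   66.9] shift after rot [-209.7  405.7   66.7] world [ 355.8 -290.2   47.1]
[-1.39646002  1.02969945  0.43953545  0.8579259  -0.22502467  1.8186996
 -1.25848238]
```

To row units: 40 mm is 0.8, -21 mm is -0.42.

```bash
python3 -m creep '[[[-0.42, 0.8, 0.134, 0, 0, 0, 85], [-0.42, 0.8, 0.134, 0, 0, 0, 85], [-0.42, 0.8, 0.134, 0, 0, 0, 85], [-0.42, 0.8, 0.134, 0, 0, 0, 85], [-0.42, 0.8, 0.134, 0, 0, 0, 85], [-0.42, 0.8, 0.134, 0, 0, 0, 85], [-0.42, 0.8, 0.134, 0, 0, 0, 85], [-0.42, 0.8, 0.134, 0, 0, 0, 85], [-0.42, 0.8, 0.134, 0, 0, 0, 85], [-0.42, 0.8, 0.134, 0, 0, 0, 85], [0, 0, 0, 0, 0, 0, 85]]]'; python3 -c "
from h import *
delta(*pose(H,AH,90));delta(*pose(H,AH,0));print(read_state()['qpos'])"
```

```text
clock: 2.95
eef_pos: [609.0, 300.8, 254.2]
tool_rot: [3.134, 0.528, 1.36]
force: [0.4, -1.2, 1.2]
width: 85.2
gripper_force: 0.0
rot [ 0.0007  0.0044 -0.0116] shift now [ 7.5 -2.1 -2.5] shift after rot [ 7.5 -2.  -2.5] world [-0.4  8.  -1.6]
rot [ 0.0007  0.0044 -0.0116] shift now [ 7.9 -2.1 87.5] shift after rot [ 7.5 -2.  87.5] world [ -9.2 -36.1 -79.5]
[-0.86632551  0.94982775  0.5104738   0.93231325 -0.00406931  1.67463655
 -0.68639674]
```

To row units: 7.5 mm is 0.15, -2 mm is -0.04.

```bash
python3 -m creep '[[[0.15, -0.04, 0, 0, 0.004, -0.011, 85], [0, 0, 0.4, 0, 0, 0, 85], [0, 0, 0.4, 0, 0, 0, 85], [0, 0, 0.4, 0, 0, 0, 85], [0, 0, 0.3, 0, 0, 0, 85], [0, 0, 0.24, 0, 0, 0, 85], [0, 0, 0, 0, 0, 0, 85], [0, 0, 0, 0, 0, 0, 85]]]'
python3 - <<'E'
from h import *
delta(*pose(H,AH,0))
im,d=cams.get_image('scene');cv2.imwrite('pics/s1.png',im)
im2,d2=cams.get_image('top')
u,v=proj('scene',[592,229,150])[0].astype(int);u2,v2=proj('top',[592,229,150])[0].astype(int)
cv2.imwrite('pics/c2.png',np.hstack([cv2.resize(x[max(b-60,0):b+60,a-60:a+60],(400,400),interpolation=cv2.INTER_CUBIC) for x,a,b in((im,u,v),(im2,u2,v2))]))
E
```

```text
clock: 3.75
eef_pos: [594.5, 275.0, 173.6]
tool_rot: [-3.135, 0.519, 1.389]
force: [1.2, 0.1, -0.5]
width: 85.3
gripper_force: 0.0
rot [ 0.0011 -0.0048  0.0129] shift now [-8.5  7.1  3.6] shift after rot [-8.4  7.2  3.7] world [  5.3 -10.3   1. ]
```

View pics/c2.png

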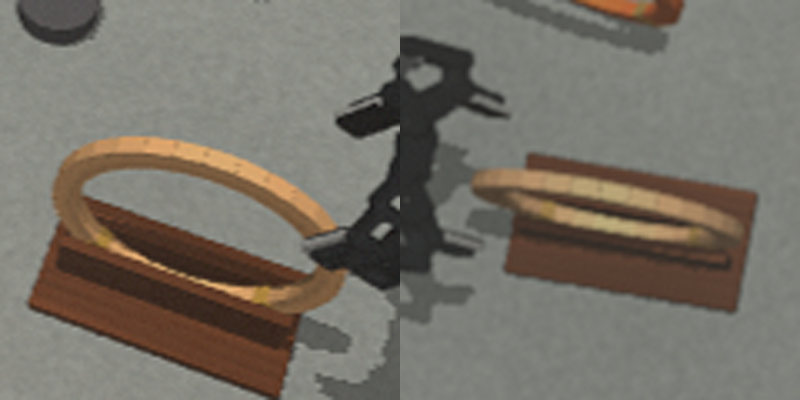

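The hoop lies between the two open fingers, at crop (320,245) and (365,115), on its right side at crop (340,240). I'll centre the grip and then close it.

To row units: -8 mm is -0.16, 3.7 mm is 0.074.

```bash
python3 -m creep '[[[-0.16, 0.146, 0.074, 0, -0.004, 0.012, 85], [0, 0, 0, 0, 0, 0, 85], [0, 0, 0, 0, 0, 0, 85]]]'; python3 -c "
from h import *
delta(*pose(H,AH,0))"
```

```text
clock: 4.15
eef_pos: [600.8, 262.9, 174.6]
tool_rot: [3.14, 0.524, 1.371]
force: [-0.2, 0.0, -0.4]
width: 85.1
gripper_force: 0.0
rot [ 0.0004 -0.0001 -0.002 ] shift now [ 1.3 -1.3 -0.8] shift after rot [ 1.3 -1.3 -0.8] world [-1.   1.7  0. ]
```

To row units: 1.3 mm is 0.026, -1 mm is -0.02.

```bash
python3 -m creep '[[[0.026, -0.02, 0, 0, 0, 0, 40], [0, 0, 0, 0, 0, 0, 20], [0, 0, 0, 0, 0, 0, 16], [0, 0, 0, 0, 0, 0, 8], [0, 0, 0, 0, 0, 0, 8], [0, 0, 0, 0, 0, 0, 8], [0, 0, 0, 0, 0, 0, 8], [0, 0, 0, 0, 0, 0, 8]]]'; python3 -c "
from h import *
delta(*pose(H,AH,0))"
```

```text
clock: 4.95
eef_pos: [599.5, 264.9, 173.6]
tool_rot: [3.141, 0.524, 1.373]
force: [0.5, 0.4, 0.9]
width: 7.9
gripper_force: 0.0
rot [ 0.0005  0.     -0.0006] shift now [-0.7  0.3 -0.8] shift after rot [-0.7  0.3 -0.8] world [ 0.2 -0.3  1.1]
```

Run:
```python
from h import *
im,d=cams.get_image('scene');im2,d2=cams.get_image('top')
np.save('sd1.npy',d);np.save('td1.npy',d2)
u,v=proj('scene',[592,260,170])[0].astype(int);u2,v2=proj('top',[592,260,170])[0].astype(int)
print(u,v,u2,v2)
cv2.imwrite('pics/c3.png',np.hstack([cv2.resize(x[max(b-50,0):b+50,a-50:a+50],(400,400),interpolation=cv2.INTER_CUBIC) for x,a,b in((im,u,v),(im2,u2,v2))]))
s=read_state();print(proj('scene',s['eef_pos']),proj('top',s['eef_pos']),s['width'],s['gripper_force'])
```

```text
375 245 185 192
[[378.09526205 248.63697619]] [[183.23030476 188.74418933]] 7.799803842059689 0.0
```

View pics/c3.png

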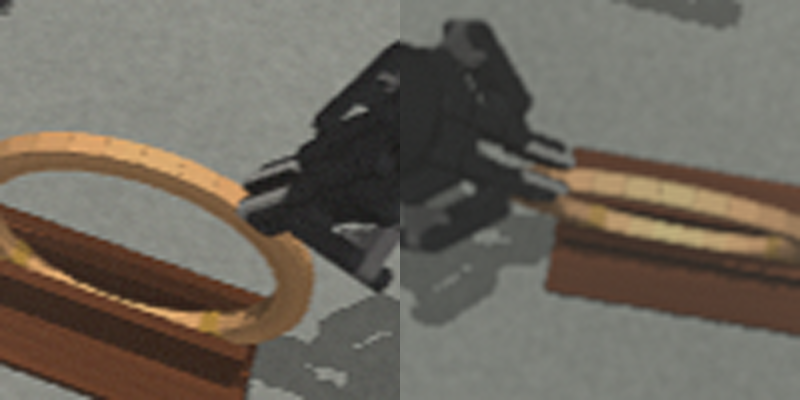

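Run:
```python
from h import *
s=read_state();R=Ro.from_euler('xyz',s['tool_rot']).as_matrix()
for n,f in(('scene','sd1.npy'),('top','td1.npy')):
    im,d=cams.get_image(n);P=cloud(n,d);L=(P-s['eef_pos'])@R
    m=(d>0)&(abs(L[...,0])<20)&(abs(L[...,1])<40)&(L[...,2]>-60)&(L[...,2]<30)
    wood=m&(im[...,2].astype(int)-im[...,0]>50);dark=m&~wood
    for nm,k in(('wood',wood),('grip',dark)):
        for lo in range(-60,30,8):
            q=L[k&(L[...,2]>=lo)&(L[...,2]<lo+8)]
            if len(q):print(n,nm,lo,len(q),'x',np.percentile(q[:,0],[5,95]).round(),'y',np.percentile(q[:,1],[5,50,95]).round())
```

```text
scene wood -44 1 x [-13. -13.] y [11. 11. 11.]
scene wood -36 14 x [-19.  -7.] y [-3.  1.  8.]
scene wood -28 32 x [-19.  11.] y [-3.  7.  9.]
scene wood -20 29 x [-16.  19.] y [7. 8. 9.]
scene grip -60 52 x [-13.  -2.] y [-11.  10.  21.]
scene grip -52 51 x [-13.   2.] y [-10.  11.  20.]
scene grip -44 42 x [-13.   2.] y [-8. 13. 19.]
scene grip -36 10 x [-12.  -5.] y [-11.  -2.  13.]
scene grip -28 5 x [-7. 18.] y [6. 7. 9.]
scene grip -20 9 x [-15.   8.] y [7. 8. 9.]
scene grip -12 5 x [-17.  16.] y [7. 7. 7.]
top wood -36 11 x [-17.   8.] y [-4.  1.  4.]
top wood -28 27 x [-20.   1.] y [-6. -1.  3.]
top grip -60 40 x [-13.   3.] y [-18.  -7.  14.]
top grip -52 39 x [-13.   6.] y [-18.   3.  15.]
top grip -44 39 x [-13.   4.] y [-18.   3.  13.]
top grip -36 12 x [-13.   6.] y [-13.   3.   7.]
top grip -28 8 x [-16.  18.] y [-8.  0.  3.]
top grip -20 4 x [-14.   0.] y [-8. -7. -7.]
top grip -12 2 x [-9. -8.] y [-8. -7. -7.]
```

Run:
```python
from h import *
s=read_state();R=Ro.from_euler('xyz',s['tool_rot']).as_matrix();print(s['width'],s['qpos'].round(3))
for n,f in(('scene','sd1.npy'),('top','td1.npy')):
    d=np.load(f);P=cloud(n,d);L=(P-s['eef_pos'])@R
    m=(d>0)&(abs(L[...,0])<70)&(abs(L[...,1])<80)&(L[...,2]>-180)&(L[...,2]<-20)&(P[...,2]>110)
    for lo in range(-180,-20,10):
        q=L[m&(L[...,2]>=lo)&(L[...,2]<lo+10)]
        if len(q):print(n,lo,len(q),'x',np.percentile(q[:,0],[2,98]).round(),'y',np.percentile(q[:,1],[2,98]).round())
    pts=np.array([[0,0,-z] for z in (0,18.7,40,72.7)])@R.T+s['eef_pos'];print(n,proj(n,pts).round(1).tolist())
```

```text
7.993070060203841 [-0.867  0.958  0.499  1.152 -0.005  1.446 -0.687]
scene -180 201 x [-39.  14.] y [-13.  40.]
scene -170 191 x [-39.  13.] y [-13.  40.]
scene -160 54 x [-28.   6.] y [24. 40.]
scene -150 93 x [-14.   6.] y [16. 44.]
scene -140 194 x [-22.   4.] y [-13.  52.]
scene -130 279 x [-21.   9.] y [-57.  65.]
scene -120 183 x [-19.   3.] y [-53.  65.]
scene -110 156 x [-19.   6.] y [-50.  54.]
scene -100 129 x [-19.  11.] y [-42.  48.]
scene -90 155 x [-15.   8.] y [-35.  41.]
scene -80 65 x [-15.  -3.] y [-26.  33.]
scene -70 50 x [-13.  -3.] y [-8. 20.]
scene -60 62 x [-13.   2.] y [-14.  21.]
scene -50 61 x [-14.   3.] y [-14.  20.]
scene -40 35 x [-15.   1.] y [-10.  19.]
scene -30 158 x [-43.  39.] y [-4. 10.]
scene [[378.1, 248.6], [384.2, 246.7], [391.4, 244.4], [403.0, 240.6]]
top -180 154 x [-39.  -3.] y [-38.  32.]
top -170 138 x [-39.  -6.] y [-38.  31.]
top -160 25 x [-38.  -1.] y [-38.  33.]
top -150 68 x [-13.   5.] y [-41.  39.]
top -140 197 x [-22.   4.] y [-48.  45.]
top -130 246 x [-21.  10.] y [-63.  58.]
top -120 191 x [-20.  -2.] y [-62.  58.]
top -110 144 x [-20.   8.] y [-54.  51.]
top -100 112 x [-19.  11.] y [-48.  44.]
top -90 176 x [-15.   9.] y [-40.  36.]
top -80 82 x [-15.   5.] y [-33.  34.]
top -70 42 x [-14.   7.] y [-19.  13.]
top -60 50 x [-14.   7.] y [-18.  15.]
top -50 51 x [-15.   6.] y [-19.  15.]
top -40 31 x [-13.   9.] y [-17.  12.]
top -30 92 x [-42.  23.] y [-7.  4.]
top [[183.2, 188.7], [177.8, 186.8], [171.5, 184.5], [161.2, 180.8]]
```

The depth shows the fingers really end about 31 mm short of the reported TCP. They closed just outside the rim, which stayed untouched. I'll open, go 30 mm deeper and close again.

```bash
sed -i 's/91-18.7+back/91-18.7-30+back/' h.py; python3 -m creep '[[[0, 0, 0, 0, 0, 0, 60], [0, 0, 0, 0, 0, 0, 60], [0, 0, 0, 0, 0, 0, 60], [0, 0, 0.2, 0, 0, 0, 60], [0, 0, 0.2, 0, 0, 0, 60], [0, 0, 0.2, 0, 0, 0, 60], [0, 0, 0, 0, 0, 0, 30], [0, 0, 0, 0, 0, 0, 6], [0, 0, 0, 0, 0, 0, 6], [0, 0, 0, 0, 0, 0, 6], [0, 0, 0, 0, 0, 0, 6], [0, 0, 0, 0, 0, 0, 6]]]'; python3 -c "
from h import *
delta(*pose(H,AH,0));print(read_state()['force'])"
```

```text
clock: 6.35
eef_pos: [596.9, 250.6, 148.0]
tool_rot: [3.14, 0.523, 1.373]
force: [0.0, 0.1, 1.9]
width: 10.8
gripper_force: 59.3
rot [ 0.0012 -0.0007 -0.0006] shift now [-0.9  0.1 -0.2] shift after rot [-0.9  0.1 -0.2] world [-0.  -0.7  0.6]
[0.03302459 0.05346261 1.86311547]
```

To row units: -10 mm is -0.2, -25.98 mm is -0.5196.

```bash
python3 -m creep '[[[-0.1, 0, -0.1732, 0, 0, 0, 6], [-0.2, 0, -0.3464, 0, 0, 0, 6], [-0.2, 0, -0.3464, 0, 0, 0, 6], [-0.3, 0, -0.5196, 0, 0, 0, 6], [-0.3, 0, -0.5196, 0, 0, 0, 6], [-0.2, 0, -0.3464, 0, 0, 0, 6], [-0.2, 0, -0.3464, 0, 0, 0, 6], [0, 0, 0, 0, 0, 0, 6], [0, 0, 0, 0, 0, 0, 6]]]'
cat > hoopnow.py <<'E'
from h import *
from scipy.optimize import least_squares
import sys
s=read_state();R=Ro.from_euler('xyz',s['tool_rot']).as_matrix()
e=s['eef_pos']-42.3*-R[:,2]  # expected centre
n0=R[:,1];print('expected c',e.round(1),'a',np.arctan2(n0[1],n0[0]).round(4))
def sd(p,q):
    n=np.array([np.cos(p[2]),np.sin(p[2]),p[4]]);n/=np.linalg.norm(n);r=q-[p[0],p[1],p[3]];ax=r@n;rad=np.linalg.norm(r-np.outer(ax,n),axis=1)
    u=abs(ax)-6;v=abs(rad-91)-9;return np.where((u>0)|(v>0),np.hypot(np.maximum(u,0),np.maximum(v,0)),np.maximum(u,v))
fs=[]
for k in('scene','top'):
    im,d=cams.get_image(k);P=cloud(k,d);cv2.imwrite(f'pics/{k}_{s["clock"]:.1f}.png',im)
    w=im[...,2].astype(int)-im[...,0]>40
    q=P[(d>0)&w];ax=(q-e)@n0;rad=np.linalg.norm(q-e-np.outer(ax,n0),axis=1)
    q=q[(abs(ax)<22)&(abs(rad-91)<25)]
    f=least_squares(lambda p:sd(p,q),[e[0],e[1],np.arctan2(n0[1],n0[0]),e[2],0],loss='soft_l1',f_scale=2)
    print(k,len(q),f.x.round(3),abs(f.fun).mean().round(2));fs.append(f.x)
print('mean',np.mean(fs,0).round(3), 'force',s['force'].round(1),'grip',s['gripper_force'])
E
python3 hoopnow.py
```

```text
clock: 7.25
eef_pos: [596.3, 250.4, 297.0]
tool_rot: [3.142, 0.523, 1.373]
force: [-0.9, -0.1, -2.7]
width: 11.2
gripper_force: 58.7
expected c [592.2 229.7 260.4] a -0.1974
scene 2182 [ 5.94172e+02  2.29279e+02 -1.98000e-01  2.61759e+02 -0.00000e+00] 0.63
top 843 [ 5.90746e+02  2.29494e+02 -1.98000e-01  2.59656e+02 -4.00000e-03] 1.09
mean [ 5.92459e+02  2.29386e+02 -1.98000e-01  2.60707e+02 -2.00000e-03] force [-0.9 -0.1 -2.7] grip 58.714150509622414
```

Run:
```python
from h import *
X=np.array([np.cos(AS),np.sin(AS)])
p1,R=pose([455,20,256],AS);s=read_state()
delta(p1,R)
p2,_=pose([*(M-70*X),250],AS);print('then',(R.T@(p2-p1)).round(1))
p3,_=pose([*M,250],AS);print('then',(R.T@(p3-p2)).round(1))
```

```text
rot [-0.0297  0.001  -0.0479] shift now [-199.3  -94.   119.3] shift after rot [-194.6 -107.   116.1] world [-137.7 -209.3   -3.3]
then [-184.9   32.9  113.7]
then [ 0. 70. -0.]
```

```bash
python3 -m creep '[[[0, 0, 0, -0.0297, 0.001, -0.0479, 6], [-0.486, -0.268, 0.29, 0, 0, 0, 6], [-0.68, -0.374, 0.406, 0, 0, 0, 6], [-0.68, -0.374, 0.406, 0, 0, 0, 6], [-0.68, -0.374, 0.406, 0, 0, 0, 6], [-0.68, -0.374, 0.406, 0, 0, 0, 6], [-0.686, -0.376, 0.408, 0, 0, 0, 6], [-0.6, 0.11, 0.37, 0, 0, 0, 6], [-0.6, 0.11, 0.37, 0, 0, 0, 6], [-0.6, 0.11, 0.37, 0, 0, 0, 6], [0, 0, 0, 0, 0, 0, 6], [0, 0, 0, 0, 0, 0, 6]]]'
python3 - <<'E'
from h import *
X=np.array([np.cos(AS),np.sin(AS)])
delta(*pose([*(M-70*X),250],AS));print(read_state()['qpos'].round(2))
E
```

```text
clock: 8.55
eef_pos: [459.3, -66.6, 290.2]
tool_rot: [3.14, 0.523, 1.427]
force: [0.6, -0.1, -2.8]
width: 11.3
gripper_force: 59.0
rot [-0.     -0.001  -0.0026] shift now [-94.1  16.8  58.4] shift after rot [-94.1  16.5  58.4] world [   0.8 -111.9   -3.6]
[-0.75  0.43  0.64  1.89  0.28  1.07 -0.43]
```

The rows are not in the units I measure in: shifts go in shares of 50 mm. I convert before sending: -25 mm is -0.5, -19 mm is -0.38.

```bash
python3 -m creep '[[[-0.5, 0.088, 0.31, 0, 0, 0, 6], [-0.5, 0.088, 0.31, 0, 0, 0, 6], [-0.5, 0.088, 0.31, 0, 0, 0, 6], [-0.38, 0.068, 0.238, 0, 0, -0.002, 6], [0, 0, 0, 0, 0, 0, 6], [0, 0, 0, 0, 0, 0, 6]]]'; python3 hoopnow.py
cat > stand.py <<'E'
from h import *
X=np.array([np.cos(AS),np.sin(AS)]);Y=np.array([-X[1],X[0]])
for k in('scene','top'):
    im,d=cams.get_image(k);P=cloud(k,d);q=P[d>0];l=q[:,:2]-M;q=np.c_[l@X,l@Y,q[:,2]]
    h=q[(abs(q[:,0])<45)&(abs(q[:,1])<14)]
    for nm,mm in(('tip',(h[:,0]<-8)&(h[:,2]>255)&(h[:,2]<306)),('stem',(h[:,0]>8)&(h[:,2]>255)&(h[:,2]<285)),('flap',(h[:,0]>-14)&(h[:,0]<14)&(h[:,2]>285)&(h[:,2]<305))):
        a=h[mm]
        if len(a):print(k,nm,len(a),np.percentile(a,[3,50,97],axis=0).round(1).tolist())
E
python3 stand.py; ls pics
```

```text
clock: 9.15
eef_pos: [461.3, -176.7, 286.5]
tool_rot: [3.141, 0.522, 1.432]
force: [0.1, 0.8, -3.4]
width: 11.1
gripper_force: 59.0
expected c [ 458.4 -197.6  249.8] a -0.1385
scene 1568 [ 4.60120e+02 -1.97722e+02 -1.40000e-01  2.51099e+02 -0.00000e+00] 0.71
top 533 [ 4.58724e+02 -1.96893e+02 -1.28000e-01  2.50345e+02  1.00000e-02] 1.13
mean [ 4.59422e+02 -1.97307e+02 -1.34000e-01  2.50722e+02  5.00000e-03] force [ 0.1  0.8 -3.4] grip 58.96257670421619
scene tip 97 [[-25.5, -3.9, 257.2], [-17.9, 1.4, 286.0], [-14.3, 4.4, 305.4]]
scene stem 46 [[19.4, -4.1, 256.4], [25.0, 1.9, 270.5], [27.7, 4.2, 284.4]]
scene flap 42 [[-4.4, -5.6, 294.5], [4.1, -0.5, 296.6], [13.0, 4.4, 299.0]]
top tip 50 [[-30.2, -4.3, 257.8], [-25.2, 1.6, 292.6], [-19.3, 4.1, 305.5]]
top stem 15 [[14.2, -0.1, 259.0], [17.0, 2.7, 270.1], [21.3, 4.2, 280.4]]
top flap 57 [[-7.5, -5.7, 292.2], [3.0, -1.0, 295.8], [13.9, 3.7, 298.4]]
c2.png
c3.png
crop1.png
s1.png
scene0.png
scene_7.2.png
scene_9.2.png
top0.png
top_7.2.png
top_9.2.png
```

```bash
python3 -m creep '[[[-0.02, 0.24, 0.012, 0, 0, 0, 6], [0, 0.28, 0, 0, 0, 0, 6], [0, 0.28, 0, 0, 0, 0, 6], [0, 0.28, 0, 0, 0, 0, 6], [0, 0.28, 0, 0, 0, 0, 6], [0, 0, 0, 0, 0, 0, 6], [0, 0, 0, 0, 0, 0, 6]]]'; python3 hoopnow.py; python3 -c "
from h import *
delta(*pose([*M,250],AS))
im=cv2.imread('pics/scene_9.9.png') if 0 else cams.get_image('scene')[0]
im2=cams.get_image('top')[0]
cv2.imwrite('pics/c4.png',np.hstack([cv2.resize(im[100:240,110:250],(400,400),interpolation=cv2.INTER_CUBIC),cv2.resize(im2[160:270,330:440],(400,400),interpolation=cv2.INTER_CUBIC)]))"
```

```text
clock: 10.05
eef_pos: [528.2, -188.3, 286.8]
tool_rot: [3.141, 0.523, 1.431]
force: [-0.9, -0.6, -3.3]
width: 11.0
gripper_force: 59.0
expected c [ 525.3 -209.3  250.2] a -0.1393
scene 1702 [ 5.27091e+02 -2.09490e+02 -1.40000e-01  2.51517e+02  0.00000e+00] 0.68
top 513 [ 5.24758e+02 -2.09260e+02 -1.46000e-01  2.50820e+02 -1.00000e-03] 1.09
mean [ 5.25925e+02 -2.09375e+02 -1.43000e-01  2.51169e+02 -0.00000e+00] force [-0.9 -0.6 -3.3] grip 58.96449907668284
rot [ 0.0011 -0.0009  0.0011] shift now [0.4 1.8 0.2] shift after rot [0.4 1.8 0.2] world [ 1.8 -0.  -0.4]
```

View pics/c4.png

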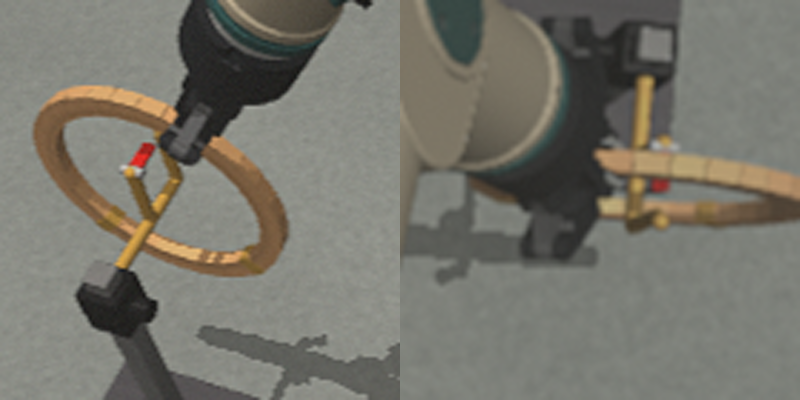

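The hook passes through the hoop: the tip shows inside the ring at crop (170,155) and the red flap at (142,155), with the top of the rim right above the mouth. The gripper is well to the side. Now I'll lower it.

To row units: 5 mm is 0.1, 4 mm is 0.08.

```bash
python3 -m creep '[[[0.08, 0.014, 0.1386, 0, 0, 0, 6], [0.1, 0, 0.1732, 0, 0, 0, 6], [0.08, 0, 0.1386, 0, 0, 0, 6], [0.04, 0, 0.0692, 0, 0, 0, 6], [0, 0, 0, 0, 0, 0, 6]]]'; python3 -m creep '[[[0.03, 0, 0.052, 0, 0, 0, 6], [0.03, 0, 0.052, 0, 0, 0, 6], [0, 0, 0, 0, 0, 0, 6]]]';python3 -m creep '[[[0.03, 0, 0.052, 0, 0, 0, 6], [0.03, 0, 0.052, 0, 0, 0, 6], [0, 0, 0, 0, 0, 0, 6]]]'
```

```text
clock: 10.75
eef_pos: [528.6, -188.4, 256.3]
tool_rot: [-3.141, 0.523, 1.432]
force: [-0.2, -1.4, -3.7]
width: 11.3
gripper_force: 59.0
clock: 11.05
eef_pos: [529.0, -188.4, 250.9]
tool_rot: [3.14, 0.523, 1.431]
force: [-0.0, 0.2, -3.4]
width: 10.9
gripper_force: 59.0
clock: 11.35
eef_pos: [529.4, -188.8, 245.4]
tool_rot: [3.139, 0.523, 1.431]
force: [0.1, 1.2, 1.8]
width: 11.3
gripper_force: 59.6
```

```bash
for i in 1 2 3; do python3 -m creep '[[[0.02, 0, 0.0346, 0, 0, 0, 6], [0.02, 0, 0.0346, 0, 0, 0, 6]]]' | egrep 'eef_pos|force' | tr '\n' ' ';echo; done
```

```text
eef_pos: [529.9, -189.0, 241.9] force: [0.0, 0.8, 3.6] gripper_force: 60.0 
eef_pos: [528.7, -189.1, 237.4] force: [-2.0, 0.5, 4.3] gripper_force: 59.9 
eef_pos: [528.2, -188.9, 233.0] force: [-2.3, 0.0, 3.2] gripper_force: 59.8
```

The peak was about 7 N and it is past. I'll keep going down in small typed steps.

To row units: 2.6 mm is 0.052, 1.5 mm is 0.03.

```bash
python3 -m creep '[[[0.03, 0, 0.052, 0, 0, 0, 6], [0.03, 0, 0.052, 0, 0, 0, 6], [0.03, 0, 0.052, 0, 0, 0, 6], [0, 0, 0, 0, 0, 0, 6]]]';  python3 -m creep '[[[0.03, 0, 0.052, 0, 0, 0, 6], [0.03, 0, 0.052, 0, 0, 0, 6], [0.03, 0, 0.052, 0, 0, 0, 6], [0, 0, 0, 0, 0, 0, 6]]]'; python3 hoopnow.py
```

```text
clock: 12.35
eef_pos: [526.8, -187.9, 222.6]
tool_rot: [-3.138, 0.522, 1.431]
force: [-6.2, 1.2, -2.2]
width: 11.2
gripper_force: 59.3
clock: 12.75
eef_pos: [528.0, -188.2, 214.2]
tool_rot: [-3.141, 0.522, 1.431]
force: [-5.8, 0.7, -1.9]
width: 11.1
gripper_force: 59.3
expected c [ 525.  -209.1  177.5] a -0.1403
scene 1397 [ 5.26500e+02 -2.09512e+02 -1.48000e-01  1.78834e+02  3.00000e-03] 1.32
top 475 [ 5.25599e+02 -2.09541e+02 -1.56000e-01  1.78275e+02 -3.00000e-03] 2.04
mean [ 5.26050e+02 -2.09527e+02 -1.52000e-01  1.78555e+02 -0.00000e+00] force [-5.8  0.7 -1.9] grip 59.32615040008386
```

```bash
python3 -m creep '[[[0.02, -0.02, 0.0346, 0, 0, 0, 6], [0.02, -0.02, 0.0346, 0, 0, 0, 6], [0.02, 0, 0.0346, 0, 0, 0, 6], [0, 0, 0, 0, 0, 0, 6]]]';  python3 -m creep '[[[0.01, 0, 0.0174, 0, 0, 0, 6], [0.01, 0, 0.0174, 0, 0, 0, 6], [0.01, 0, 0.0174, 0, 0, 0, 6], [0, 0, 0, 0, 0, 0, 6]]]'
```

```text
clock: 13.25
eef_pos: [529.3, -187.4, 208.8]
tool_rot: [3.137, 0.522, 1.432]
force: [-0.5, -0.7, -3.0]
width: 11.0
gripper_force: 59.2
clock: 13.65
eef_pos: [527.4, -188.1, 206.1]
tool_rot: [3.14, 0.523, 1.431]
force: [0.7, 0.3, -3.5]
width: 11.2
gripper_force: 59.2
```

The sideways force has vanished, so the flap has snapped back above the rim. Now I'll feel for the seat.

To row units: 0.5 mm is 0.01, 0.87 mm is 0.0174.

```bash
python3 -m creep '[[[0.01, 0, 0.0174, 0, 0, 0, 6], [0.01, 0, 0.0174, 0, 0, 0, 6], [0.01, 0, 0.0174, 0, 0, 0, 6], [0, 0, 0, 0, 0, 0, 6]]]';  python3 -m creep '[[[0.01, 0, 0.0174, 0, 0, 0, 6], [0, 0, 0, 0, 0, 0, 6]]]' ;  python3 -m creep '[[[0.01, 0, 0.0174, 0, 0, 0, 6], [0, 0, 0, 0, 0, 0, 6]]]'
```

```text
clock: 14.05
eef_pos: [527.1, -188.2, 203.0]
tool_rot: [3.14, 0.523, 1.431]
force: [-0.9, 0.3, -2.9]
width: 11.2
gripper_force: 59.2
clock: 14.25
eef_pos: [527.2, -188.2, 202.1]
tool_rot: [3.14, 0.523, 1.431]
force: [-0.0, -0.1, -2.9]
width: 10.9
gripper_force: 59.2
clock: 14.45
eef_pos: [527.1, -188.2, 201.1]
tool_rot: [3.14, 0.523, 1.431]
force: [0.9, 0.2, -3.6]
width: 11.1
gripper_force: 59.2
```

```bash
python3 stand.py; python3 -c "
from h import *
im=cams.get_image('scene')[0]
im2=cams.get_image('top')[0]
cv2.imwrite('pics/c5.png',np.hstack([cv2.resize(im[120:220,110:210],(400,400),interpolation=cv2.INTER_CUBIC),cv2.resize(im2[160:260,340:440],(400,400),interpolation=cv2.INTER_CUBIC)]))"
```

```text
scene tip 96 [[-26.6, -4.3, 256.7], [-18.3, 1.6, 286.8], [-14.4, 4.2, 304.7]]
scene stem 46 [[19.2, -3.3, 256.8], [25.1, 2.3, 269.9], [26.9, 4.7, 284.4]]
scene flap 42 [[-4.3, -5.6, 294.3], [5.1, -0.2, 296.6], [13.1, 4.0, 299.1]]
top tip 62 [[-29.9, -9.8, 256.5], [-23.2, 1.9, 280.5], [-8.3, 10.9, 305.1]]
top stem 16 [[14.3, -0.6, 256.8], [16.6, 2.6, 267.4], [21.1, 4.1, 280.3]]
top flap 57 [[-7.8, -5.9, 293.4], [3.3, -0.4, 296.2], [13.5, 4.0, 299.4]]
```

View pics/c5.png

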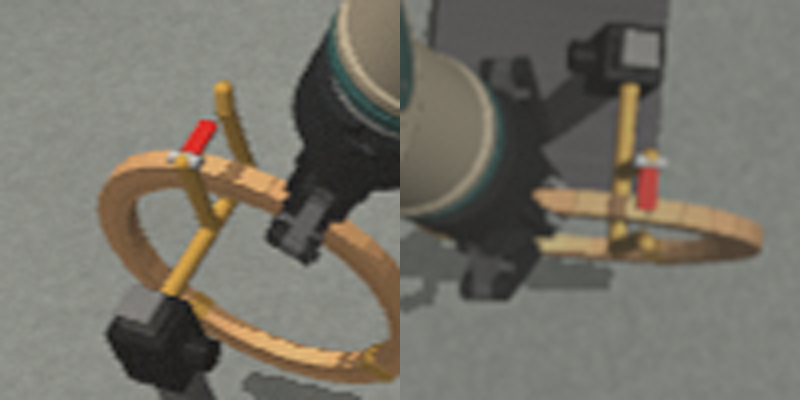

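The flap at crop (200,138) is level again, with the rim below it between tip and stem. The gripper at (300,210) is clear of the hook. I'll continue down 1 mm at a time until contact.

```bash
python3 -m creep '[[[0.01, 0, 0.0174, 0, 0, 0, 6], [0, 0, 0, 0, 0, 0, 6]]]';  python3 -m creep '[[[0.006, 0, 0.0104, 0, 0, 0, 6], [0, 0, 0, 0, 0, 0, 6]]]' ;  python3 -m creep '[[[0.006, 0, 0.0104, 0, 0, 0, 6], [0, 0, 0, 0, 0, 0, 6]]]'
```

```text
clock: 14.85
eef_pos: [527.1, -188.2, 200.0]
tool_rot: [3.14, 0.523, 1.431]
force: [0.4, -0.3, -3.5]
width: 11.1
gripper_force: 59.2
clock: 15.05
eef_pos: [527.1, -188.2, 199.5]
tool_rot: [3.14, 0.523, 1.431]
force: [0.1, -0.3, -3.0]
width: 11.3
gripper_force: 59.2
clock: 15.25
eef_pos: [527.1, -188.2, 198.9]
tool_rot: [3.14, 0.523, 1.431]
force: [-0.7, 0.0, -3.6]
width: 10.8
gripper_force: 59.2
```

```bash
python3 -m creep '[[[0.008, 0, 0.014, 0, 0, 0, 6], [0, 0, 0, 0, 0, 0, 6]]]';  python3 -m creep '[[[0.008, 0, 0.014, 0, 0, 0, 6], [0, 0, 0, 0, 0, 0, 6]]]' ;  python3 -m creep '[[[0.006, 0, 0.0104, 0, 0, 0, 6], [0, 0, 0, 0, 0, 0, 6]]]'
```

```text
clock: 15.45
eef_pos: [527.3, -188.3, 198.3]
tool_rot: [3.14, 0.523, 1.431]
force: [-0.9, 0.4, -1.1]
width: 11.0
gripper_force: 59.5
clock: 15.65
eef_pos: [527.4, -188.3, 197.9]
tool_rot: [3.139, 0.523, 1.431]
force: [-1.2, 2.0, 3.0]
width: 10.9
gripper_force: 60.2
clock: 15.85
eef_pos: [527.4, -188.4, 197.6]
tool_rot: [3.139, 0.523, 1.43]
force: [-1.8, 4.3, 7.2]
width: 10.6
gripper_force: 60.8
```

The seat is felt at TCP z of about 198.3. I'll ease off to about 2 N and then open gently.

To row units: -0.78 mm is -0.0156, -0.45 mm is -0.009.

```bash
python3 -m creep '[[[-0.009, 0, -0.0156, 0, 0, 0, 6], [0, 0, 0, 0, 0, 0, 6]]]'; python3 hoopnow.py
```

```text
clock: 16.05
eef_pos: [527.3, -188.4, 197.9]
tool_rot: [3.139, 0.523, 1.431]
force: [-0.8, 1.6, 3.2]
width: 11.1
gripper_force: 59.9
expected c [ 524.5 -209.3  161.3] a -0.1392
scene 1313 [ 5.26028e+02 -2.10132e+02 -1.42000e-01  1.62971e+02  3.00000e-03] 1.24
top 452 [ 5.25625e+02 -2.10222e+02 -1.54000e-01  1.62427e+02  1.00000e-02] 1.76
mean [ 5.25826e+02 -2.10177e+02 -1.48000e-01  1.62699e+02  7.00000e-03] force [-0.8  1.6  3.2] grip 59.94974865432596
```

```bash
python3 -m creep '[[[-0.006, 0, -0.0104, 0, 0, 0, 6], [0, 0, 0, 0, 0, 0, 6]]]'; python3 -m creep '[[[0, 0, 0, 0, 0, 0, 14], [0, 0, 0, 0, 0, 0, 20], [0, 0, 0, 0, 0, 0, 30], [0, 0, 0, 0, 0, 0, 40], [0, 0, 0, 0, 0, 0, 40], [0, 0, 0, 0, 0, 0, 40]]]'; python3 hoopnow.py
```

```text
clock: 16.35
eef_pos: [527.3, -188.3, 198.1]
tool_rot: [3.14, 0.523, 1.431]
force: [-0.4, 0.6, 1.1]
width: 11.0
gripper_force: 59.7
clock: 16.95
eef_pos: [527.2, -188.2, 198.3]
tool_rot: [3.14, 0.523, 1.431]
force: [0.1, -0.2, -0.1]
width: 40.3
gripper_force: 0.0
expected c [ 524.3 -209.2  161.6] a -0.1392
scene 1309 [ 5.25793e+02 -2.11633e+02 -1.41000e-01  1.63023e+02  2.00000e-03] 1.23
top 454 [ 5.24994e+02 -2.11297e+02 -1.43000e-01  1.62380e+02  3.00000e-03] 1.84
mean [ 5.25394e+02 -2.11465e+02 -1.42000e-01  1.62702e+02  2.00000e-03] force [ 0.1 -0.2 -0.1] grip 0.0
```

The hoop hangs free and is stable. I'll back off along the radius and look.

To row units: -40 mm is -0.8, -30 mm is -0.6.

```bash
python3 -m creep '[[[0, 0, -0.2, 0, 0, 0, 40], [0, 0, -0.4, 0, 0, 0, 40], [0, 0, -0.6, 0, 0, 0, 40], [0, 0, -0.8, 0, 0, 0, 40], [0, 0, -0.8, 0, 0, 0, 40], [0, 0, -0.8, 0, 0, 0, 40], [0, 0, 0, 0, 0, 0, 40], [0, 0, 0, 0, 0, 0, 40], [0, 0, 0, 0, 0, 0, 40], [0, 0, 0, 0, 0, 0, 40], [0, 0, 0, 0, 0, 0, 40], [0, 0, 0, 0, 0, 0, 40]]]'; python3 stand.py; python3 -c "
from h import *
im=cams.get_image('scene')[0]
im2=cams.get_image('top')[0]
cv2.imwrite('pics/c6.png',np.hstack([cv2.resize(im[110:250,100:240],(400,400),interpolation=cv2.INTER_CUBIC),cv2.resize(im2[120:320,240:440],(400,400),interpolation=cv2.INTER_CUBIC)]))"
```

```text
clock: 18.25
eef_pos: [539.1, -99.6, 353.8]
tool_rot: [3.141, 0.523, 1.431]
force: [0.2, -0.9, 0.7]
width: 40.3
gripper_force: 0.0
scene tip 94 [[-25.0, -4.0, 257.6], [-17.8, 1.6, 286.7], [-14.6, 4.1, 305.0]]
scene stem 47 [[19.1, -3.0, 256.1], [25.5, 2.3, 268.8], [27.4, 4.6, 284.0]]
scene flap 41 [[-4.7, -5.5, 294.2], [4.2, -0.4, 297.0], [12.6, 4.5, 298.5]]
top tip 60 [[-30.0, -8.1, 255.8], [-24.0, 2.3, 282.4], [-8.2, 10.3, 304.1]]
top stem 15 [[14.5, -0.9, 258.7], [16.6, 2.8, 268.2], [21.7, 3.9, 279.8]]
top flap 55 [[-7.6, -5.6, 293.5], [2.4, -0.8, 296.2], [13.4, 4.1, 299.7]]
```

View pics/c6.png

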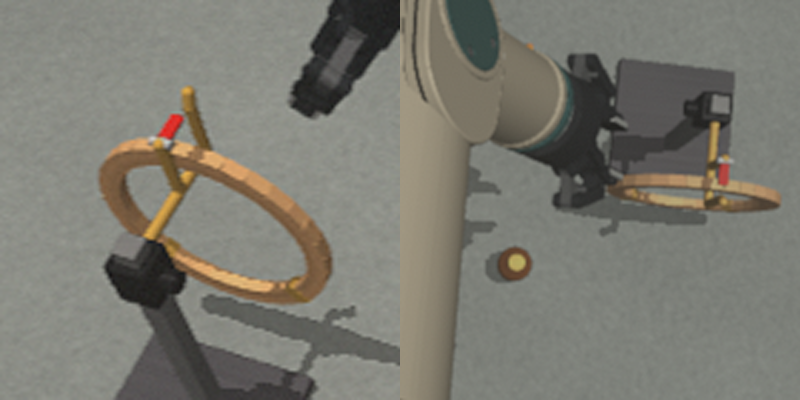

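The hoop hangs in the mouth with its rim at crop (185,155), the red flap level above it at (172,128), and the gripper clear. I'm handing in the job.

```bash
python3 -c "
from h import *
print(ctrl.finish_job())"
```

```text
the job is handed in; nothing more can be done
None
```

The hoop hangs seated on the brass hook with the keeper closed above it and the gripper clear; the hook saw at most about 11 N in the readings, and the job was handed in at about 18.5 s, though no verdict came back.

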